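# Index the curling-handle table to the thread gauge

### The arm

A 6-joint arm with a two-finger parallel gripper is mounted at the origin on the work surface. World frame = base frame: x ahead of the robot, y to its left, z up, the work surface at z = 0. Lengths are in m, angles in rad, forces in N, time in s.
With the tool pointing down it reaches from about 0.275 to 0.85 m from the base axis. Payload 5.2 kg.
Tool frame: the origin (TCP) lies at the very end of the fingers, on their centre line; the grasp point (between the pads) lies 19 mm behind it; z points along the fingers, y is the line along which they close (so a half turn about z gives the same grasp; the last joint's range is limited). The gripper opens to 85 mm and grips with 20 to 120 N. Pads are 22 mm wide; open, the fingers measure 114 mm over their backs; the gripper's body (76 mm by 85 mm) begins 54 mm behind the grasp point. The pads swing forward as they close: fully open they stand 13 mm farther back than shut.
Start: joints at [0.93, 0.259, 1.535, -0, 1.348, -0.203], TCP at [0.233, 0.498, 0.231] pointing down, gripper open.
Joint ranges: [-3.14, 3.14], [-0.91, 2.08], [0.19, 2.58], [-1.22, 4.36], [0.22, 2.71], [-3.12, 3.12]. Speed limits (rad/s): [2.57, 2.57, 3.14, 3.14, 3.14, 3.14].

### API

Orientations are given as a 3x3 rotation matrix whose columns are the frame's x, y, z axes.
In Python, from workcell import readout, optics, workorder, finder gives the robot as it stands. The module is installed in compiled form; this text tells all that it offers.
- The arm moves only by the shell command python3 -m pendant 'ROWS' [OPENING] [FORCE]. ROWS is JSON, a list of rows, each a list of 6 numbers: the shift along the tool's x, y, z in m, then the turn, a rotation vector about the tool's x, y, z in degrees. In form: [[tx, ty, tz, wx, wy, wz], ...]. A call has 1 to 12 rows; each row shifts and turns the commanded pose from where the row before left it, along the tool's axes as they then stand; what a row does not reach is not made up. A row lasts 1/10 s, in which the tool goes at most 50 mm and 8.59 degrees, less where a joint would pass 70% of its speed; a pose out of reach is approached as far as the arm can. A call with a gripper value outside its range is refused whole. OPENING is the finger opening in m, from 0 to 0.0854, set as the call begins (- or left out, the last holds). The fingers move at their own pace and stop on an object; FORCE is the grip in N (left out, the last holds). Time passes only in rows, so rows that do not move let the fingers close. It gives the time, the measured TCP pose, the force, the opening and the grip force at its end, in the units of the state.
- readout.get_obs(): the state, without advancing time (a new reading comes with each control period).
- optics.snapshot(name): name is "side" or "top"; returns a dict with "color" (384x512x3 uint8, blue, green, red), "fx", "fy", "cx", "cy" (pixels), "dist_coeffs" ([k1, k2, p1, p2, k3] as OpenCV has them; the pictures are not rectified), "rvec" (rotation vector, rad) and "tvec" (3), from world to camera coordinates, as OpenCV has them. Camera axes: x right, y down, z forward; pixel columns grow to the right and rows downward; lengths in m; the calibration is good to about 2 mm. A picture is of the moment at which its call begins. There is no depth.
- workorder.sign_off(): hands the job in; it is judged then, once.
Trained networks look in the newest picture that a camera, given by its name, has taken for a name from the list of things; names that differ only in an ending like _2 or _b are one class to them, and where a whole thing is asked for, a point or a joint stands for the part that bears it (a point fixed in the world has none). Each returns a list of dicts, best first, with "score" (0 to 1); they miss things now and then, are a little off and sometimes report something else, mostly with a low value. They report only what shows in the picture. A call takes as long as a camera call. They do not tell look-alikes from the thing itself.
- finder.regions_of(camera, label): "mask" (384x512 bool, what is visible of it) and "location" ([column, row] in pixels, amid what is visible of it).
- finder.place_of(camera, label): "location" ([column, row] in pixels: a listed point, or the origin of a listed thing).
The state is a dict: "time": time; "joint_positions": joint angles; "qd": joint speeds; "tau": joint torques, N m; "position": TCP position; "tool_rot": TCP orientation; "force": force on the tool from outside, world axes, zero at the start; "ft_torque": the same for the moment, N m; "gripper_width": opening from 0.0 (shut) to 1.0 (fully open); "grasp_force": force on a finger pad.
Only numpy, scipy, OpenCV 4.12 (cv2) and the standard library are available. Lean on these libraries where they do the work, as an engineer would, in place of code of your own. Each camera call takes 0.05 s, during which the arm holds its last target. There are 200 camera calls.

### The job

Press in the green indexing plunger on the round table and, keeping it pressed, turn the table one hole (an eighth of a turn) so that the red curling handle comes round to the steel thread gauge and not to the grey emery block. Then let the plunger spring fully out so the table is locked in that hole, and take the hand away. Only push with the fingertips: do not pick anything up, leave the red handle lying in its nest, and leave the gauge, the emery block and everything else where they stand.

Things in the scene. Friction and masses are not known exactly. Their poses are not given: they have to be found in the camera images.
- index_base: Fixed grey base of the indexing table: flange 256 mm across, 12 mm thick, on the ledge, 8 black hole marks round its rim, 45 degrees apart. Origin on the turning axis at the underside; z up. Its +x points from the axis to where the red handle lies at the start; the plunger starts on its -x side (the robot's side). It does not turn.
- index_table (a joint): Angle (rad) of the round aluminium table (220 mm across, top 58 mm above the ledge): 0 at the start, positive anticlockwise from above, holes every 0.785, about 0.02 of play in a hole. Locked while the plunger is out; turns freely (0.5 N at the plunger) while it is pressed in 9 mm or more. Carries the plunger, two lugs beside it and the handle's nest (black rails 10 mm high).
- plunger (a joint): How far (m) the plunger is pressed straight down: 0 = out (locked), table free from 0.009 on, bottoms at 0.014. Spring: about 4 N at 0, 7 N at 0.011, 8 N at the bottom. Let go between holes it stays in at about 0.008 and snaps out when the table is turned over a hole; let go within about 2 degrees of a hole it snaps out by itself.
- plunger_top (a point): Centre of the flat top of the green plunger cap (36 mm across). Rides on the turning table 85 mm from the axis; 92 mm above the ledge when out. On each side, 34 mm along the direction of turning and 7 mm nearer the axis, stands a steel lug 10 mm thick, top 98 mm above the ledge: 58 mm clear between lugs; shut fingertips fit between, and a lug may be pushed too.
- nest (a point): Point on the table's top face, 60 mm from the axis and opposite the plunger, in the middle of the handle's nest. Turns with the table.
- curling_handle: Red plastic curling handle lying loose on its side in the nest on the table, about 134 x 71 x 28 mm (its top 86 mm above the ledge). Origin at its underside, over point nest; its grip end reaches 32 mm past the axis towards the plunger. It rides round with the table; not to be lifted.
- thread_gauge: Steel thread plug gauge standing upright: foot 52 mm across, 95 mm tall, loose. Stands 180 mm from the table's axis, beyond the rim, 45 degrees to one side of the red handle's starting direction (left or right varies). Origin at the middle of its underside.
- emery_block: Slate grey emery block 50 x 50 x 30 mm, loose, 180 mm from the axis, 45 degrees to the other side. Origin at the middle of its underside.
- scoop: Black plastic scoop, open box 90 x 70 x 35 mm with a 100 mm handle towards its -x, lying flat well to the side. Bystander. Origin at its underside.
- spanner: Steel spanner 170 mm long, lying flat well to the side. Bystander. Origin at its underside.
- jar: Jar 60 mm across, 85 mm tall with grey lid, standing well to the side. Bystander. Origin at its underside.
- spare_handle: Blue plastic curling handle lying on its side on the ledge, about 135 x 62 x 28 mm. Bystander. Origin at its underside.
- tilting_bin (a joint): Tilt (rad) of the small steel bin (110 x 130 x 65 mm) on its pivot stand at the right side of the ledge; 0 = level. Bystander.
Mind the look-alikes: they are no part of the job. Leave any pink look-alike of the thread_gauge alone.

How it is judged:
On the way, in this order (a step that is already met when the one before it is completed fails the run):
1. the plunger is pressed in by the fingers far enough to free the table, while it still stands in its first hole (value of joint plunger above 0.008 m and contact force between the fingers and plunger above 1 N and value of joint index_table between -0.12 and 0.12 rad), for 0.05 s.
2. with the plunger pressed in by the fingers the table is turned well towards the gauge's hole (value of joint plunger above 0.007 m and contact force between the fingers and plunger above 0.3 N and ((y of thread_gauge in the frame of index_base above 0 m and value of joint index_table above 0.25 rad) or (y of thread_gauge in the frame of index_base below 0 m and value of joint index_table below -0.25 rad))), for 0.02 s.
At the end, for the whole second after the job is handed in: The table stands locked one hole (0.785 rad, within 0.05) from its start on the thread gauge's side, at rest, with the plunger out (pressed less than 3 mm) and the red handle at rest within 20 mm of the middle of its nest (((y of thread_gauge in the frame of index_base above 0 m and value of joint index_table between 0.735 and 0.835 rad) or (y of thread_gauge in the frame of index_base below 0 m and value of joint index_table between -0.835 and -0.735 rad)) and value of joint plunger below 0.003 m and velocity of joint index_table between -0.05 and 0.05 rad/s and distance between curling_handle and nest below 0.02 m and linear speed of curling_handle below 0.02 m/s); the robot touches nothing.
It fails at once if the red handle is lifted out of its nest (z of curling_handle in the frame of nest above 0.012 m).
It fails at once if the thread gauge or the emery block is moved more than 12 mm or lifted (distance of any of thread_gauge, emery_block from where it was at the start of the episode above 0.012 m).
It fails at once if another thing on the ledge is moved more than 15 mm (distance of any of scoop, spanner, jar, spare_handle from where it was at the start of the episode above 0.015 m).
It fails at once if the tilting bin is tipped (value of joint tilting_bin above 0.45 rad or value of joint tilting_bin below -0.45 rad).
It also fails if it takes over 35 s, if anything falls off the work surface, if the arm or the gripper's body presses on something with over 40 N, if the wrist force passes 120 N, or if a joint passes its speed limit or range.

## Working session

There is one attempt and no reset: what is moved stays moved. The work goes in short steps, Python scripts to look and compute and a shell command to move; the robot and the scene stay as the last step left them, time stands still between calls to the robot, and variables do not carry over. Pictures are saved under pics/ and viewed, at most 10 in all, crops included, and the job is handed in when it is done.

```bash
mkdir -p pics
cat > h.py <<'E'
import numpy as np, cv2
from workcell import readout, optics, workorder, finder
def ray(s,px):
    K=np.array([[s["fx"],0,s["cx"]],[0,s["fy"],s["cy"]],[0,0,1]])
    u=cv2.undistortPoints(np.array([[px]],float),K,np.array(s["dist_coeffs"],float))[0,0]
    R=cv2.Rodrigues(np.array(s["rvec"],float))[0]; t=np.array(s["tvec"],float).ravel()
    return -R.T@t, R.T@np.array([u[0],u[1],1])
def at_z(s,px,z):
    c,d=ray(s,px); return c+d*(z-c[2])/d[2]
def proj(s,P):
    K=np.array([[s["fx"],0,s["cx"]],[0,s["fy"],s["cy"]],[0,0,1]])
    return cv2.projectPoints(np.array(P,float).reshape(-1,1,3),np.array(s["rvec"],float),np.array(s["tvec"],float),K,np.array(s["dist_coeffs"],float))[0].reshape(-1,2)
E
python3 - <<'E'
from h import *
np.set_printoptions(precision=4,suppress=True)
Z={"index_base":0,"plunger_top":.092,"nest":.058,"thread_gauge":0,"emery_block":0,"curling_handle":.058}
for c in("top","side"):
    s=optics.snapshot(c); cv2.imwrite(f"pics/{c}0.png",s["color"])
    print(c,ray(s,[256,192])[0])
    for n,z in Z.items():
        for r in finder.place_of(c,n)[:3]: print(n,round(r["score"],2),np.round(r["location"],1),at_z(s,r["location"],z))
o=readout.get_obs(); print(o["time"],o["position"],o["tool_rot"],o["force"])
E
```

```text
top [ 0.4045 -0.0526  1.3037]
index_base 0.75 [230.8 201. ] [0.5913 0.0159 0.    ]
index_base 0.25 [238.9 181.6] [ 0.6587 -0.0096  0.    ]
plunger_top 0.68 [213.8 219.9] [0.5175 0.0621 0.092 ]
plunger_top 0.51 [216.4 154.4] [0.7278 0.0619 0.092 ]
nest 0.74 [237.2 181.9] [ 0.6462 -0.006   0.058 ]
thread_gauge 0.69 [216.1 152.7] [0.7584 0.0719 0.    ]
thread_gauge 0.63 [244.4 135.2] [ 0.8235 -0.0241  0.    ]
thread_gauge 0.44 [183.7 131.6] [0.8316 0.1876 0.    ]
emery_block 0.48 [277.9 193.3] [ 0.6213 -0.1429  0.    ]
curling_handle 0.66 [238.5 187.6] [ 0.6275 -0.0107  0.058 ]
side [0.3407 0.7656 0.9025]
index_base 0.59 [252.6 222.9] [0.5929 0.0155 0.    ]
index_base 0.49 [199.  220.3] [0.7592 0.065  0.    ]
plunger_top 0.42 [270.7 220.5] [0.5209 0.0651 0.092 ]
nest 0.66 [239.4 200.8] [ 0.6473 -0.0098  0.058 ]
thread_gauge 0.79 [196.6 190.9] [ 0.8261 -0.0564  0.    ]
thread_gauge 0.74 [198.3 221.7] [ 0.7587  0.0713 -0.    ]
thread_gauge 0.58 [159.2 245.8] [0.8286 0.2017 0.    ]
emery_block 0.71 [261.  186.7] [ 0.6217 -0.1551  0.    ]
curling_handle 0.85 [242.9 198.6] [ 0.6403 -0.0229  0.058 ]
curling_handle 0.37 [339.3 156.2] [ 0.3852 -0.3522  0.058 ]
0.7 [0.2332 0.4981 0.2313] [[-0.9057  0.424  -0.    ]
 [ 0.424   0.9057 -0.    ]
 [ 0.     -0.     -1.    ]] [ 0.0184 -0.4206  0.1817]
```

View pics/top0.png

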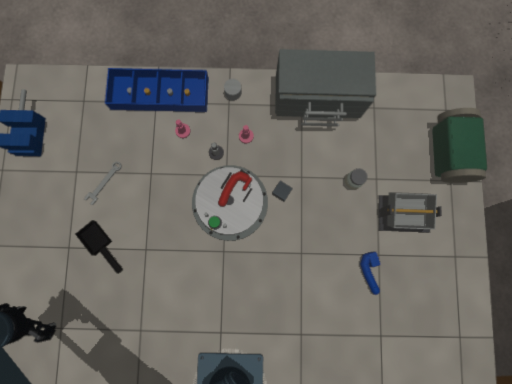

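View pics/side0.png

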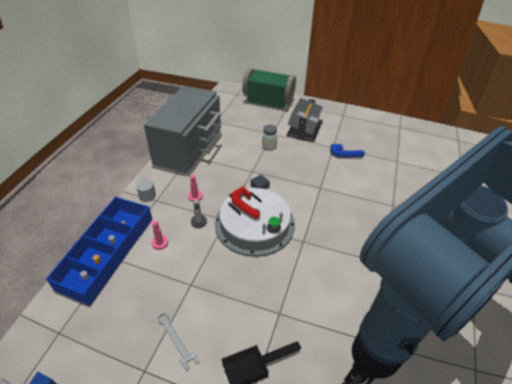

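The top view shows the red handle on the table at about (236,188) and the green plunger at (214,222). The steel gauge is at (216,152) and the emery block at (282,191). Things that could be taken for the gauge are the pink look-alikes at (246,135) and (182,129). I choose the dark steel one at (216,152), on the anticlockwise side. Next is a close crop and a joint fit.

Run:
```python
from h import *
from scipy.optimize import least_squares
np.set_printoptions(precision=4,suppress=True)
obs=[];S={}
for c in("top","side"):
    s=optics.snapshot(c);S[c]=s
    g=s["color"].astype(int);m=((g[...,1]>g[...,2]*1.5)&(g[...,1]>g[...,0]*1.3)&(g[...,1]>60)).astype(np.uint8)
    m[:190 if c=="top" else 200]=0
    n,l,st,ce=cv2.connectedComponentsWithStats(m); i=1+np.argmax(st[1:,4]); print(c,ce[i],st[i]); print(at_z(s,ce[i],.085))
    for n in("index_base","plunger_top","nest","thread_gauge","emery_block"):
        for r in finder.place_of(c,n): 
            P=at_z(s,r["location"],{"plunger_top":.092,"nest":.058}.get(n,0))[:2]
            ref={"index_base":(.592,.016),"plunger_top":(.519,.063),"nest":(.647,-.008),"thread_gauge":(.7585,.0715),"emery_block":(.6215,-.149)}[n]
            if np.hypot(*(P-ref))<.02: obs.append((n,P))
    if c=="top": cv2.imwrite("pics/crop.png",cv2.resize(s["color"][125:255,165:310],None,fx=5,fy=4.6,interpolation=cv2.INTER_CUBIC))
def mod(p):
    u=lambda a:np.array([np.cos(p[2]+a),np.sin(p[2]+a)]);c=p[:2];q=np.pi/4
    return {"index_base":c,"plunger_top":c-.085*u(0),"nest":c+.06*u(0),"thread_gauge":c+.18*u(q),"emery_block":c+.18*u(-q)}
f=least_squares(lambda p:np.concatenate([mod(p)[n]-P for n,P in obs]),[.592,.016,-.5],loss="soft_l1",f_scale=.004)
print(f.x,np.degrees(f.x[2]))
for n,P in obs: print(n,P,mod(f.x)[n]-P)
```

```text
top [213.98 221.77] [209 217  11  11 100]
[0.5123 0.062  0.085 ]
side [274.0808 221.5455] [269 217  12  10  99]
[0.5119 0.0596 0.085 ]
[ 0.5873  0.0195 -0.5263] -30.15214121385869
index_base [0.5902 0.0189] [-0.003   0.0005]
plunger_top [0.5144 0.0614] [-0.0007  0.0008]
nest [ 0.6508 -0.0039] [-0.0117 -0.0068]
thread_gauge [0.7632 0.0773] [-0.002  -0.0117]
emery_block [ 0.6309 -0.1421] [ 0.0024 -0.0124]
index_base [0.5877 0.0168] [-0.0004  0.0027]
plunger_top [0.5148 0.0542] [-0.001  0.008]
nest [ 0.6365 -0.009 ] [ 0.0027 -0.0016]
thread_gauge [0.7583 0.0638] [0.0029 0.0018]
emery_block [ 0.6269 -0.1671] [0.0065 0.0126]
```

View pics/crop.png

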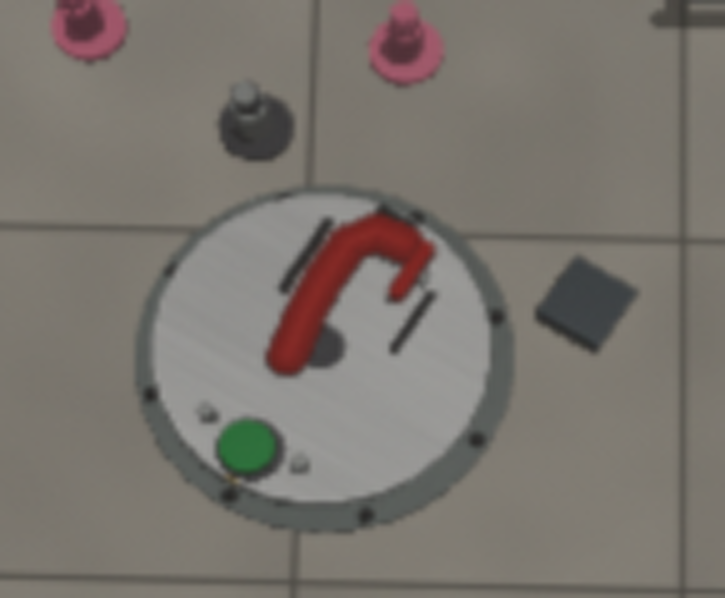

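The crop shows the dark steel gauge at (255,120). It stands to the left of the handle seen from the axis, so the turn is anticlockwise (positive). The pink ones are at (405,45) and (90,25). The green plunger is at (248,447) between its two lugs. Next I refine the axis from the disc and work out the approach.

Run:
```python
from h import *
from scipy.optimize import least_squares
np.set_printoptions(precision=4,suppress=True)
for c,ctr in(("top",(237,200)),("side",(255,215))):
    s=optics.snapshot(c); C=at_z(s,ctr,.058)[:2]
    g=cv2.cvtColor(s["color"],cv2.COLOR_BGR2GRAY).astype(float); g=cv2.GaussianBlur(g,(3,3),0)
    C=np.array([.589,.018]);
    # strongest bright->dark edge along each radial line, near r=.11
    rr=np.arange(.095,.122,.0005); pts=[]
    for a in np.radians(np.arange(0,360,4)):
        d=np.array([np.cos(a),np.sin(a)]); P=np.c_[C+rr[:,None]*d,np.full(len(rr),.058)]
        q=proj(s,P).astype(np.float32); v=cv2.remap(g.astype(np.float32),q[:,0].reshape(1,-1),q[:,1].reshape(1,-1),cv2.INTER_LINEAR)[0]
        k=np.argmin(np.gradient(v)); 
        if np.gradient(v)[k]<-1: pts.append(P[k,:2])
    pts=np.array(pts)
    f=least_squares(lambda p:np.hypot(*(pts-p[:2]).T)-.11,C,loss="soft_l1",f_scale=.002); print(c,len(pts),f.x,np.median(abs(f.fun)))
    m=s["color"].astype(int)
    r=finder.regions_of(c,"plunger_top")
    G=(m[...,1]>m[...,2]*1.5)&(m[...,1]>m[...,0]*1.3)&(m[...,1]>60); G[:200]=0
    yx=np.argwhere(G); p=yx.mean(0)[::-1]; print(c,at_z(s,p,.089))
o=readout.get_obs();R=np.array(o["tool_rot"]);print("to (.513,.061,.15):",R.T@(np.array([.513,.061,.15])-o["position"]))
```

```text
top 86 [0.5869 0.0195] 0.0011645551417981473
top [0.512  0.0618 0.089 ]
side 77 [0.5852 0.0199] 0.0010093985124880744
side [0.5108 0.0626 0.089 ]
to (.513,.061,.15): [-0.4388 -0.2773  0.0813]
```

```bash
python3 -m pendant '[[-0.036,-0.023,0,0,0,0],[-0.036,-0.023,0,0,0,0],[-0.036,-0.023,0,0,0,0],[-0.036,-0.023,0,0,0,0],[-0.036,-0.023,0,0,0,0],[-0.036,-0.023,0,0,0,0],[-0.036,-0.023,0,0,0,0],[-0.036,-0.023,0.01,0,0,0],[-0.036,-0.023,0.01,0,0,0],[-0.036,-0.023,0.02,0,0,0],[-0.036,-0.023,0.02,0,0,0],[-0.036,-0.023,0.02,0,0,0]]' 0
cat > w.py <<'E'
from h import *
np.set_printoptions(precision=4,suppress=True)
import sys
def rel(a,z,r=.085):
    a=np.radians(a); T=np.array([.586+r*np.cos(a),.0197+r*np.sin(a),z]); o=readout.get_obs(); R=np.array(o["tool_rot"])
    print("t",o["time"],"p",np.array(o["position"]),"F",np.array(o["force"]),"xang",np.degrees(np.arctan2(R[1,0],R[0,0])),"w",o["gripper_width"],"z",R[:,2]); print("shift",R.T@(T-o["position"]))
rel(float(sys.argv[1]),float(sys.argv[2]))
E
python3 w.py 150.4 .11
```

```text
time: 2.7
position: [0.5083, 0.0633, 0.1509]
tool_rot: [[-0.906, 0.424, 0.001], [0.424, 0.906, 0.0], [-0.001, 0.0, -1.0]]
force: [0.5, 0.1, 0.2]
gripper_width: 0.003
grasp_force: 0.0
t 2.7 p [0.5083 0.0633 0.1509] F [0.4741 0.1206 0.1802] xang 154.9041797536067 w 0.0034078770481704526 z [ 0.0011  0.     -1.    ]
shift [-0.0041  0.0001  0.0409]
```

```bash
python3 -m pendant '[[-0.004,0,0,0,0,4.5],[0,0,0.02,0,0,0],[0,0,0.02,0,0,0],[0,0,0,0,0,0]]' 0
python3 w.py 150.4 .092
python3 - <<'E'
from h import *
s=optics.snapshot("side"); cv2.imwrite("pics/s1.png",cv2.resize(s["color"][150:260,190:330],None,fx=5,fy=5,interpolation=cv2.INTER_CUBIC))
E
```

```text
time: 3.1
position: [0.5091, 0.0632, 0.1089]
tool_rot: [[-0.869, 0.494, -0.005], [0.494, 0.869, 0.001], [0.005, -0.002, -1.0]]
force: [-0.3, -0.3, 0.1]
gripper_width: 0.001
grasp_force: 0.0
t 3.1 p [0.5091 0.0632 0.1089] F [-0.2543 -0.2831  0.0766] xang 150.38348273168248 w 0.0009019014505942574 z [-0.0053  0.0005 -1.    ]
shift [-0.0035  0.0002  0.0169]
```

View pics/s1.png

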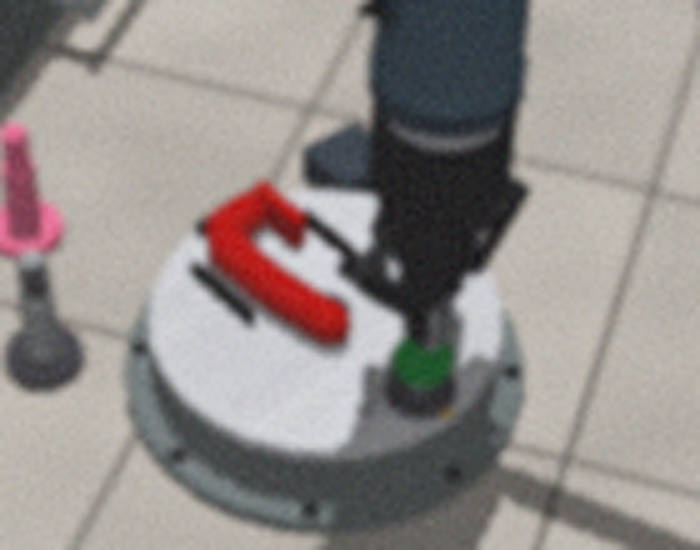

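The shut fingertips stand just above the green cap, at (425,350) in the crop, between the lugs. The handle is undisturbed at (270,270). Next I press.

```bash
python3 -m pendant '[[-0.003,0,0.005,0,0,0],[0,0,0.006,0,0,0],[0,0,0.005,0,0,0],[0,0,0.004,0,0,0],[0,0,0,0,0,0]]' 0
python3 w.py 150.4 .0805
```

```text
time: 3.65
position: [0.5137, 0.0619, 0.0913]
tool_rot: [[-0.87, 0.494, 0.0], [0.494, 0.87, -0.0], [-0.0, 0.0, -1.0]]
force: [-1.2, -0.1, 4.7]
gripper_width: -0.002
grasp_force: 2.2
t 3.65 p [0.5137 0.0619 0.0913] F [-1.1928 -0.1452  4.6942] xang 150.42418383368866 w -0.002462598563394488 z [ 0.0002 -0.     -1.    ]
shift [ 0.0013 -0.001   0.0108]
```

```bash
python3 -m pendant '[[0,0,0.004,0,0,0],[0,0,0.004,0,0,0],[0,0,0.003,0,0,0],[0,0,0,0,0,0],[0,0,0,0,0,0]]' 0
python3 w.py 150.4 .0805
```

```text
time: 4.15
position: [0.5138, 0.062, 0.0812]
tool_rot: [[-0.87, 0.494, 0.001], [0.494, 0.87, 0.0], [-0.001, 0.0, -1.0]]
force: [-2.2, 1.1, 8.3]
gripper_width: 0.001
grasp_force: 3.5
t 4.15 p [0.5138 0.062  0.0812] F [-2.1526  1.0877  8.3414] xang 150.4243775280774 w 0.0008172428916466587 z [ 0.0008  0.0001 -1.    ]
shift [ 0.0014 -0.0011  0.0007]
```

```bash
python3 -m pendant '[[0,0,0.001,0,0,0],[-0.0001,-0.00445,0,0,0,-3],[-0.0001,-0.00445,0,0,0,-3],[-0.0001,-0.00445,0,0,0,-3],[-0.0001,-0.00445,0,0,0,-3],[-0.0001,-0.00445,0,0,0,-3],[-0.0001,-0.00445,0,0,0,-3],[-0.0001,-0.00445,0,0,0,-3],[0,0,0,0,0,0]]' 0
python3 w.py 171.4 .0805
cat > a.py <<'E'
from h import *
# table angle from red handle: angle of handle pixels' principal direction and centroid about the axis
for c in("top","side"):
    s=optics.snapshot(c); m=s["color"].astype(int); cv2.imwrite(f"pics/now_{c}.png",s["color"])
    rois=proj(s,[[.586,.0197,.07]])[0]
    M=(m[...,2]>110)&(m[...,2]>m[...,1]*2.5)&(m[...,2]>m[...,0]*2.5)
    yx=np.argwhere(M); yx=yx[np.hypot(yx[:,1]-rois[0],yx[:,0]-rois[1])<45]
    P=np.array([at_z(s,[x,y],.075)[:2] for y,x in yx]); C=P.mean(0); 
    w,v=np.linalg.eigh(np.cov((P-C).T)); d=v[:,1]; d=d*np.sign(d@(C-[.586,.0197]))
    print(c,len(P),C,np.degrees(np.arctan2(*(C-[.586,.0197])[::-1])),np.degrees(np.arctan2(d[1],d[0])))
E
python3 - <<'E'
# reference from the first pictures
import cv2; from workcell import optics
o=optics.snapshot
def f(n):
    s=o(n); s["color"]=cv2.imread(f"pics/{n}0.png"); return s
optics.snapshot=f
_w=cv2.imwrite; cv2.imwrite=lambda *a:0
print("ref"); exec(open("a.py").read())
E
python3 a.py
```

```text
time: 5.05
position: [0.5028, 0.0324, 0.08]
tool_rot: [[-0.989, 0.148, -0.001], [0.148, 0.989, -0.0], [0.001, -0.0, -1.0]]
force: [-3.4, -0.0, 7.0]
gripper_width: 0.003
grasp_force: 3.7
t 5.05 p [0.5028 0.0324 0.08  ] F [-3.3994 -0.0285  6.9824] xang 171.49884719041034 w 0.003396837978356371 z [-0.0006 -0.0002 -1.    ]
shift [ 0.0009 -0.0001 -0.0005]
ref
top 257 [0.63153538 0.0064101 ] -16.27034763325433 -41.7106769544697
side 307 [0.62857018 0.00560046] -18.325233757632866 -44.21200713308582
top 223 [0.64924632 0.01992658] 0.20526260179423425 -35.29455934590771
side 341 [0.63006101 0.02344921] 4.863659754567388 -22.911957637668856
```

The table is following at about 21°. Next come the remaining 24°.

```bash
python3 -m pendant '[[0.0007,-0.00445,0,0,0,-3],[-0.0001,-0.00445,0,0,0,-3],[-0.0001,-0.00445,0,0,0,-3],[-0.0001,-0.00445,0,0,0,-3],[-0.0001,-0.00445,0,0,0,-3],[-0.0001,-0.00445,0,0,0,-3],[-0.0001,-0.00445,0,0,0,-3],[-0.0001,-0.00445,0,0,0,-3],[0,0,0,0,0,0],[0,0,0,0,0,0]]' 0
python3 w.py 195.4 .0805; python3 a.py
python3 - <<'E'
import cv2
cv2.imwrite("pics/s2.png",cv2.resize(cv2.imread("pics/now_side.png")[150:260,190:330],None,fx=5,fy=5,interpolation=cv2.INTER_CUBIC))
E
```

```text
time: 6.25
position: [0.5045, -0.003, 0.0802]
tool_rot: [[-0.964, -0.266, 0.0], [-0.266, 0.964, -0.001], [-0.0, -0.001, -1.0]]
force: [-2.3, -1.2, 6.5]
gripper_width: -0.001
grasp_force: 3.6
t 6.25 p [ 0.5045 -0.003   0.0802] F [-2.2981 -1.2006  6.4704] xang -164.57580505588626 w -0.0008163673497648458 z [ 0.0002 -0.0007 -1.    ]
shift [ 0.0004  0.0002 -0.0003]
top 170 [0.65459729 0.04621745] 21.13485756460776 -31.628615423571965
side 353 [0.62608919 0.04190078] 28.97701693058084 1.6011025496641362
```

View pics/s2.png

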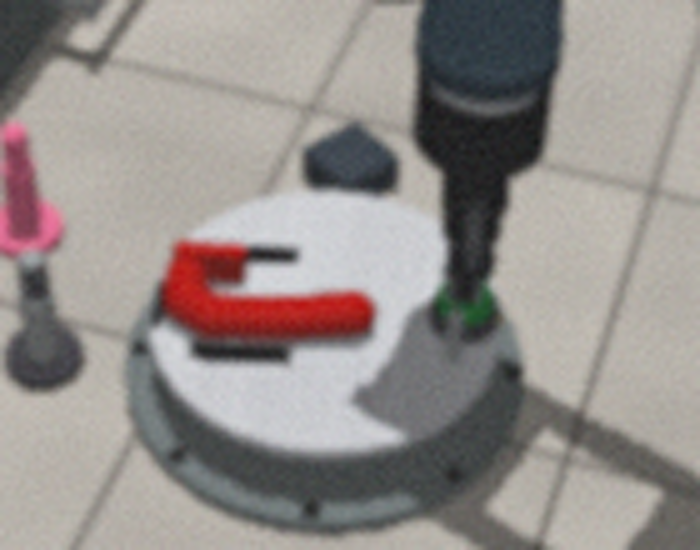

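The fingertips still hold the green cap down at (465,305), with the lug in front of it. The handle is in its nest and has turned by about 45–46°. Next I let the plunger up slowly, feeling whether it follows.

```bash
python3 -m pendant '[[0,0,-0.004,0,0,0],[0,0,-0.004,0,0,0],[0,0,-0.001,0,0,0],[0,0,0,0,0,0],[0,0,0,0,0,0]]' 0
python3 w.py 195.4 .0805; python3 a.py
```

```text
time: 6.85
position: [0.5045, -0.0028, 0.089]
tool_rot: [[-0.964, -0.266, 0.0], [-0.266, 0.964, -0.001], [-0.0, -0.001, -1.0]]
force: [-1.8, -0.7, 5.1]
gripper_width: 0.002
grasp_force: 2.6
t 6.85 p [ 0.5045 -0.0028  0.089 ] F [-1.823  -0.6561  5.0595] xang -164.56770224839386 w 0.0015873561396897251 z [ 0.0003 -0.0006 -1.    ]
shift [0.0005 0.0001 0.0085]
top 169 [0.65532824 0.04554203] 20.44288683624428 -35.72629845786561
side 360 [0.62581134 0.04207029] 29.331963121710153 1.626093275012521
```

The plunger followed up: 5 N at z = 0.089, so it has entered the hole. Now the hand goes away.

```bash
python3 -m pendant '[[0,0,-0.005,0,0,0],[0,0,-0.01,0,0,0],[0,0,-0.03,0,0,0],[0,0,-0.04,0,0,0],[0,0,-0.04,0,0,0],[0.04,0,0,0,0,0],[0.04,0,0,0,0,0],[0.04,0,0,0,0,0],[0.02,0,0,0,0,0],[0,0,0,0,0,0],[0,0,0,0,0,0]]' 0
python3 w.py 195.4 .0805; python3 a.py
python3 - <<'E'
from h import *
for c in("top","side"):
    s=optics.snapshot(c); m=s["color"].astype(int)
    G=(m[...,1]>m[...,2]*1.5)&(m[...,1]>m[...,0]*1.3)&(m[...,1]>60); p0=proj(s,[[.504,-.003,.089]])[0]
    yx=np.argwhere(G); yx=yx[np.hypot(yx[:,1]-p0[0],yx[:,0]-p0[1])<15]
    if len(yx):
        P=at_z(s,yx.mean(0)[::-1],.089)[:2]; print(c,len(yx),P,np.degrees(np.arctan2(P[1]-.0197,P[0]-.586))%360)
cv2.imwrite("pics/s3.png",cv2.resize(cv2.imread("pics/now_side.png")[150:260,190:330],None,fx=5,fy=5,interpolation=cv2.INTER_CUBIC))
E
```

```text
time: 8.05
position: [0.3703, -0.04, 0.2141]
tool_rot: [[-0.964, -0.265, 0.002], [-0.265, 0.964, -0.001], [-0.002, -0.001, -1.0]]
force: [0.1, 0.3, 0.6]
gripper_width: -0.006
grasp_force: 0.0
t 8.05 p [ 0.3703 -0.04    0.2141] F [0.0721 0.3484 0.6119] xang -164.64497265767392 w -0.00555637740182452 z [ 0.0022 -0.0005 -1.    ]
shift [-0.1386  0.0005  0.1339]
top 279 [0.62755302 0.04258938] 28.84806214032198 5.284202898056046
side 344 [0.62583614 0.04191444] 29.14601393931082 1.9780759464171858
top 102 [ 0.50406475 -0.00381935] 196.01601710011414
side 86 [ 0.50403842 -0.00386378] 196.03983183088442
```

View pics/s3.png

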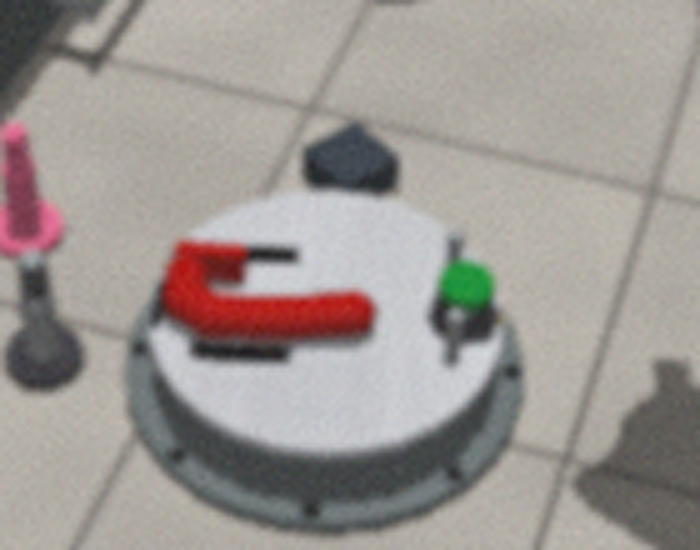

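The plunger cap at (467,287) is fully out: both cameras agree on its position at the full-out height. It stands about 45.5° from the start, the handle lies in its nest, and the hand is clear.

```bash
python3 -c "from workcell import workorder; print(workorder.sign_off())"
```

```text
the job is handed in; nothing more can be done
None
```

I turned the table one hole (about 45°) anticlockwise to the steel thread gauge; the plunger is out again, the red handle is still in its nest, the hand is clear, and the job is handed in (no verdict was shown).

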